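# Seat the rotor on the tube spinner and hold its pulse dial at the third position

## Task

Take the blue rotor from the bench, slide it over the spinner's upright spindle until it sits fully down on the drive plate, and let go of it. Then push the red dial handle down with the gripper fingers, past its first two click positions to the third one at the bottom of its travel, and keep it there: it springs back if released, so the program must finish while still holding it down in the third position. Leave the rotor seated and do not shift or knock over any of the other things on the bench.

Things in the scene. Friction and masses are not known exactly. Their poses are not given: they have to be found in the camera images.
- rotor_blue: The blue rotor to be fitted, spool-shaped, upright: flange 96 mm across, 14 mm thick at the bottom, with eight white tube caps on it (8 mm tall, look only); plain hub 36 mm across above, total height 60 mm; vertical bore 14 mm in diameter right through; about 0.16 kg. Origin: centre of the underside; z up along the bore.
- rotor_grey: The spare grey rotor, to be left alone, spool-shaped, upright: flange 96 mm across, 14 mm thick at the bottom, with eight yellow tube caps on it (8 mm tall, look only); plain hub 36 mm across above, total height 60 mm; vertical bore 14 mm in diameter right through; about 0.16 kg. Origin: centre of the underside; z up along the bore.
- spinner: Tube spinner, fixed: blue and white housing 160 (x) by 260 (y) by 70 mm high, origin under its centre, front (-x) towards the robot, turned about the vertical. On its top: the spindle at its own (-10, +65) mm; the dial, axis at (-55, -75) mm, 78 mm up, between grey cheeks 93 mm high; the drum's top is 108 mm up.
- spindle_foot (a point): Centre of the drive plate's top face (dark disc 60 mm across, 74 mm above the bench) where the spindle rises: the rotor's origin belongs here when fully seated. z up.
- spindle_top (a point): Tip of the upright steel spindle, 44 mm above spindle_foot. The spindle is 11 mm in diameter for 36 mm, then tapers over the last 8 mm to 4 mm.
- dial_axis (a point): Centre of the black dial drum (30 mm radius), on its level hinge axis, which runs along the spinner's y. Relative to it, in the spinner's frame, spindle_foot lies at (+45, +140) mm.
- handle (a point): Red dial handle: level round bar 18 mm thick, 58 mm long, along the spinner's y, on a steel arm. Point: its centre, 85 mm from dial_axis, on its front (-x) side. At rest 0.42 rad above level; pushed from above it swings down about dial_axis to 0.33 rad below level at the third position, its centre dropping 62 mm. Push needed at the bar: 3 to 12 N, 8 N at the third.
- dial (a joint): Dial angle in rad: 0 at rest, growing as the handle goes down. Clicks (dips in the resistance; none holds by itself, it always springs fully back when released): first 0.25, second 0.50, third 0.75. Resistance peaks before each click, at about 0.06, 0.31 and 0.56; hard stop at 0.80.
- beaker: Glass beaker, 68 mm across, 85 mm tall; origin under its centre. Leave alone.
- bottle: White bottle with red cap, 66 mm across, 160 mm tall; origin under its centre. Leave alone.
- cap_yellow: Loose yellow screw cap, 38 mm across, 15 mm tall; origin under its centre. Leave alone.
- cap_blue: Loose blue screw cap, 34 mm across, 14 mm tall; origin under its centre. Leave alone.
- pipette: White pipette lying on the bench, about 26 mm wide and 24 mm high, reaching from -118 to +140 mm along its own x; origin under the front end of its grip. Leave alone.
Mind the look-alikes: they are no part of the job. There is more than one size of the rotor_blue; the job needs the larger.

How it is judged (in metres and radians):
On the way, in this order (a step that is already met when the one before it is completed fails the run):
1. the blue rotor sits fully down and upright on the spindle, let go of, with the dial at rest (horizontal distance between rotor_blue and spindle_foot below 0.004 m and z of rotor_blue in the frame of spindle_foot between -0.004 and 0.004 m and angle between rotor_blue's own z axis and vertical below 0.07 rad and contact force between rotor_blue and the arm below 0.1 N and linear speed of rotor_blue below 0.03 m/s and value of joint dial below 0.12 rad), for 0.3 s.
2. the fingers hold the dial handle down in the third position (value of joint dial above 0.69 rad and contact force between dial and the fingers above 3 N and contact force between dial and rotor_grey below 0.1 N and contact force between dial and rotor_blue below 0.1 N), for 1 s.
At the end, for the whole second after the job is handed in: The blue rotor is on the spindle: its origin within 4 mm of spindle_foot sideways and in height, tilted less than 0.07 rad, still and not touched by the robot. The dial is held above 0.69 rad by the fingers, which press the handle with more than 3 N, and neither rotor leans on it (all of step 2 and horizontal distance between rotor_blue and spindle_foot below 0.004 m and z of rotor_blue in the frame of spindle_foot between -0.004 and 0.004 m and angle between rotor_blue's own z axis and vertical below 0.07 rad and contact force between rotor_blue and the arm below 0.1 N and linear speed of rotor_blue below 0.03 m/s); the arm keeps its last pose, push and grip.
It fails at once if the grey rotor is moved by more than 30 mm or tipped over (distance of rotor_grey from where it was at the start of the episode above 0.03 m or angle between rotor_grey's own z axis and vertical above 0.35 rad).
It fails at once if the beaker is moved by more than 30 mm or tipped over (distance of beaker from where it was at the start of the episode above 0.03 m or angle between beaker's own z axis and vertical above 0.35 rad).
It fails at once if the bottle is moved by more than 30 mm or tipped over (distance of bottle from where it was at the start of the episode above 0.03 m or angle between bottle's own z axis and vertical above 0.35 rad).
It fails at once if a loose cap is moved by more than 30 mm (distance of any of cap_yellow, cap_blue from where it was at the start of the episode above 0.03 m).
It fails at once if the pipette is moved by more than 30 mm (distance of pipette from where it was at the start of the episode above 0.03 m).
It also fails if it takes over 58 s, if anything falls off the work surface, if the arm or the gripper's body presses on something with over 40 N, if the wrist force passes 120 N, or if a joint passes its speed limit or range.

## Robot

A 6-joint arm with a two-finger parallel gripper is mounted at the origin on the work surface. World frame = base frame: x ahead of the robot, y to its left, z up, the work surface at z = 0. Lengths are in mm, angles in rad, forces in N, time in s.
With the tool pointing down it reaches from about 275 to 1000 mm from the base axis. Payload 8.4 kg.
Tool frame: the origin (TCP) lies on the centre line of the jaws, within the pads' length; the fingertips stand 25 mm ahead of it and the grasp point (between the pads) lies 6 mm ahead of it; z points along the fingers, y is the line along which they close (so a half turn about z gives the same grasp; the last joint's range is limited). The gripper opens to 85 mm and grips with 20 to 120 N. Pads are 22 mm wide; open, the fingers measure 114 mm over their backs; the gripper's body (76 mm by 85 mm) begins 54 mm behind the grasp point. The pads swing forward as they close: fully open they stand 13 mm farther back than shut.
Start: joints at [1.18, 0.353, 1.633, -0, 1.155, -0.002], TCP at [236.923, 578.356, 256.281] pointing down, gripper open.
Joint ranges: [-2.63, 2.63], [-0.92, 2.1], [0.06, 2.66], [-1.3, 4.44], [0, 2.69], [-3.02, 3.02]. Speed limits (rad/s): [2.22, 2.22, 2.79, 3.14, 3.14, 3.14].

## Interface

Orientations are given as [roll, pitch, yaw] about the fixed x, y, z axes, in that order (R = Rz(yaw) Ry(pitch) Rx(roll)).
In Python, from rig import r gives the robot as it stands.
- The arm moves only by the shell command python3 -m jog 'ROWS' [FORCE]. ROWS is JSON, a list of rows, each a list of 3 entries, a list of its own where there are three numbers: the turn, a rotation vector about the tool's x, y, z in rad, then the shift along the tool's x, y, z in m, then the opening, from -1 (shut) to 1 (fully open). In form: [[[rx, ry, rz], [x, y, z], gripper], ...]. A call has 1 to 12 rows; each row shifts and turns the commanded pose from where the row before left it, along the tool's axes as they then stand; what a row does not reach is not made up. A row lasts 1/10 s, in which the tool goes at most 50 mm and 8.59 degrees, less where a joint would pass 70% of its speed; a pose out of reach is approached as far as the arm can. A call with a gripper value outside its range is refused whole. The fingers move at their own pace and stop on an object; FORCE is the grip in N (left out, the last holds). Time passes only in rows, so rows that do not move let the fingers close. It gives the time, the measured TCP pose, the force, the opening and the grip force at its end, in the units of the state.
- r.sense(): the state, without advancing time (a new reading comes with each control period).
- r.grab_frame(name): name is "side" or "top" or "wrist"; returns the picture (480x640x3 uint8, red, green, blue); there is no depth.
- r.camera_params(name): a dict with "fx", "fy", "cx", "cy" (pixels), "k1" (the pictures are not rectified: a ray, as slopes to the right and down, at radius r is drawn at 1 + k1 r^2 times it, then the intrinsics apply), "rvec" (rotation vector, rad) and "tvec" (3), from world to camera coordinates, as OpenCV has them; the wrist camera has in their place "hand_eye" (4x4, takes a point from camera to tool coordinates, whose origin is the TCP and whose axes are the flange's). Camera axes: x right, y down, z forward; pixel columns grow to the right and rows downward; lengths in mm; the calibration is good to about 2 mm. A picture is of the moment at which its call begins: read the wrist's pose just before it. camera_params takes no time and is no camera call.
- r.sign_off(): hands the job in; it is judged then, once.
The state is a dict: "clock": time; "qpos": joint angles; "qvel": joint speeds; "joint_efforts": joint torques, N m; "eef_pos": TCP position; "tcp_rot": TCP orientation; "contact_force": force on the tool from outside, world axes, zero at the start; "wrist_torque": the same for the moment, N m; "opening": opening from 0.0 (shut) to 1.0 (fully open); "grasp_force": force on a finger pad.
Only numpy, scipy, OpenCV 4.12 (cv2) and the standard library are available. Lean on these libraries where they do the work, as an engineer would, in place of code of your own. Each camera call takes 0.05 s, during which the arm holds its last target. There are 200 camera calls.

## Working session

There is one attempt and no reset: what is moved stays moved. The work goes in short steps, Python scripts to look and compute and a shell command to move; the robot and the scene stay as the last step left them, time stands still between calls to the robot, and variables do not carry over. Pictures are saved under pics/ and viewed, at most 10 in all, crops included, and the job is handed in when it is done.

```bash
mkdir -p pics; ls; python3 - <<'E'
from rig import r
import cv2
for n in("top","side"):
    p=r.camera_params(n); print(n,p)
    cv2.imwrite(f"pics/{n}0.png",r.grab_frame(n)[:,:,::-1])
print(r.camera_params("wrist")); print(r.sense())
E
```

```text
pics
top {'fx': 457.2671268913236, 'fy': 457.2671268913236, 'cx': 310.67497509718544, 'cy': 242.0083023254066, 'k1': -0.013473247457945103, 'rvec': array([ 2.09209684, -2.12945479,  0.21640416]), 'tvec': array([ -89.23161367,  564.35048481, 1108.9466612 ])}
side {'fx': 551.4863422723434, 'fy': 551.4863422723434, 'cx': 318.74037013781634, 'cy': 236.38235362790297, 'k1': -0.16318089859047702, 'rvec': array([ 2.29911941, -0.41276688,  0.19048078]), 'tvec': array([-551.51741466,  147.68816947, 1137.6115983 ])}
{'fx': 374.79387029553914, 'fy': 374.79387029553914, 'cx': 320.37054925003133, 'cy': 238.04443712723668, 'k1': -0.05369900015372943, 'hand_eye': array([[ 1.59905369e-04, -9.62617984e-01, -2.70862679e-01,
         6.89919830e+01],
       [ 9.99999879e-01,  2.80071640e-05,  4.90821220e-04,
        -1.12114452e+00],
       [-4.64887238e-04, -2.70862725e-01,  9.62617872e-01,
        -1.17752269e+02],
       [ 0.00000000e+00,  0.00000000e+00,  0.00000000e+00,
         1.00000000e+00]])}
{'clock': 0.1, 'qpos': array([ 1.17958917e+00,  3.53583460e-01,  1.63407752e+00,  9.33191556e-06,
        1.15523514e+00, -2.42046263e-03]), 'qvel': array([ 0.00072384, -0.00097926, -0.00254545, -0.00143507,  0.00032474,
       -0.00046507]), 'joint_efforts': array([ 1.07047916e-03, -6.06354976e+01, -3.42817104e+01,  2.29544585e-04,
        3.84654137e-03,  3.44567707e-05]), 'eef_pos': array([236.76623417, 577.96600858, 255.62629626]), 'tcp_rot': array([-3.14028921e+00, -1.16877196e-05,  2.75280218e+00]), 'contact_force': array([-0.44095777,  0.27668568, -0.61500482]), 'wrist_torque': array([ 0.04475245, -0.010046  ,  0.02613156]), 'grasp_force': 0.0, 'opening': 0.9992438583170999}
```

View pics/top0.png

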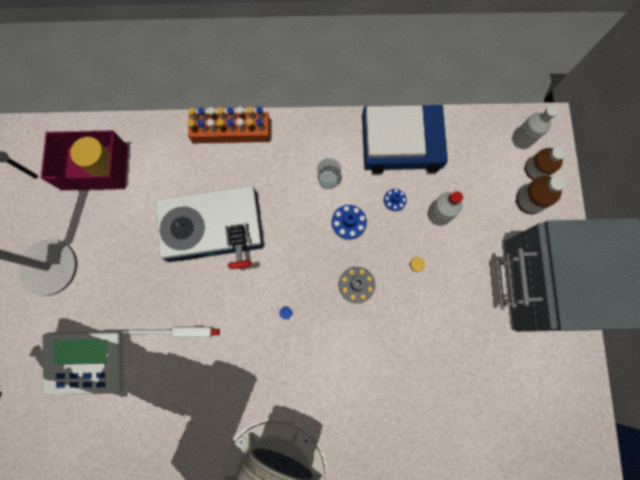

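View pics/side0.png

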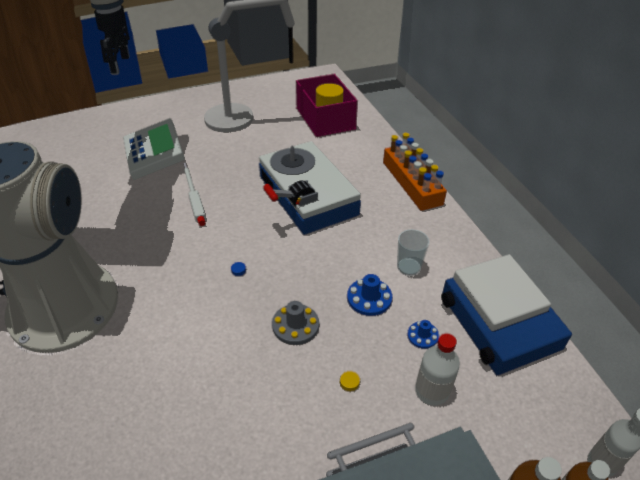

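The top view (480 rows) shows these candidates: the large blue rotor at (349,221), a small blue rotor (look-alike) at (395,200), the grey rotor at (357,285) and the blue cap at (286,313). By the description I choose (349,221). The spinner's spindle is near (182,227), the dial near (238,236) and the red handle near (240,265). In the side view the large rotor's hub is at (371,283), the small one's at (425,328) and the spindle at (293,152).

```bash
cat > h.py <<'E'
import numpy as np, cv2
from scipy.spatial.transform import Rotation as R
from rig import r
def KD(p): return np.array([[p['fx'],0,p['cx']],[0,p['fy'],p['cy']],[0,0,1.]]),np.array([p['k1'],0,0,0,0.])
def pose(n,s=None):
    p=r.camera_params(n)
    if 'rvec' in p:
        M=cv2.Rodrigues(p['rvec'])[0]; return p,M.T,-M.T@p['tvec']
    T=R.from_euler('xyz',s['tcp_rot']).as_matrix(); H=p['hand_eye']
    return p,T@H[:3,:3],T@H[:3,3]+s['eef_pos']
def ray(n,uv,s=None):
    p,A,c=pose(n,s); K,D=KD(p)
    q=cv2.undistortPoints(np.array([[uv]],float),K,D)[0,0]
    d=A@[q[0],q[1],1]; return c,d/np.linalg.norm(d)
def atz(n,uv,z,s=None):
    c,d=ray(n,uv,s); return c+d*(z-c[2])/d[2]
def tri(rs):
    A=sum(np.eye(3)-np.outer(d,d) for c,d in rs); b=sum((np.eye(3)-np.outer(d,d))@c for c,d in rs)
    return np.linalg.solve(A,b)
def proj(n,X,s=None):
    p,A,c=pose(n,s); K,D=KD(p); q=A.T@(np.asarray(X,float)-c)
    return cv2.projectPoints(q.reshape(1,3),np.zeros(3),np.zeros(3),K,D)[0][0,0]
E
python3 - <<'E'
from h import *
np.set_printoptions(precision=1,suppress=True)
def P(t,s): return tri([ray('top',t),ray('side',s)])
print('rotor hub',atz('top',(350,218),60),atz('side',(371,280),60),P((350,218),(371,280)))
print('spindle tip',atz('top',(182,227),118),atz('side',(293,148),118))
print('corners z70',[atz('top',c,70)[:2] for c in((157,197),(257,187),(262,240),(162,256))])
print('handle',P((240,265),(271,192)))
print('grey',atz('top',(357,283),60),'small',atz('top',(395,199),30),'bottle',atz('top',(455,198),160),'beaker',atz('top',(329,166),85))
a=cv2.imread('pics/top0.png');b=cv2.imread('pics/side0.png')
A=cv2.resize(a[165:305,140:420],None,fx=2.85,fy=2.85,interpolation=cv2.INTER_CUBIC)
B=cv2.resize(b[130:230,240:380],(0,0),fx=1.9,fy=1.9,interpolation=cv2.INTER_CUBIC)
C=cv2.resize(b[255:355,320:460],(0,0),fx=1.9,fy=1.9,interpolation=cv2.INTER_CUBIC)
o=np.zeros((399+190,798,3),np.uint8);o[:399]=A[:,:798];o[399:,:266]=B;o[399:,400:666]=C
cv2.imwrite('pics/c1.png',o)
E
```

```text
rotor hub [ 623.7 -201.6   60. ] [ 625.6 -204.4   60. ] [ 625.7 -202.1   57.1]
spindle tip [593.3 214.4 118. ] [601.1 216.2 118. ]
corners z70 [array([686.6, 296.6]), array([708.7,  37.6]), array([567.7,  23.9]), array([531.1, 275.8])]
handle [498.7  71.4 115.3]
grey [ 455.5 -213.3   60. ] small [ 681.8 -326.2   30. ] bottle [ 641.8 -443.7  160. ] beaker [ 757. -150.   85.]
```

View pics/c1.png

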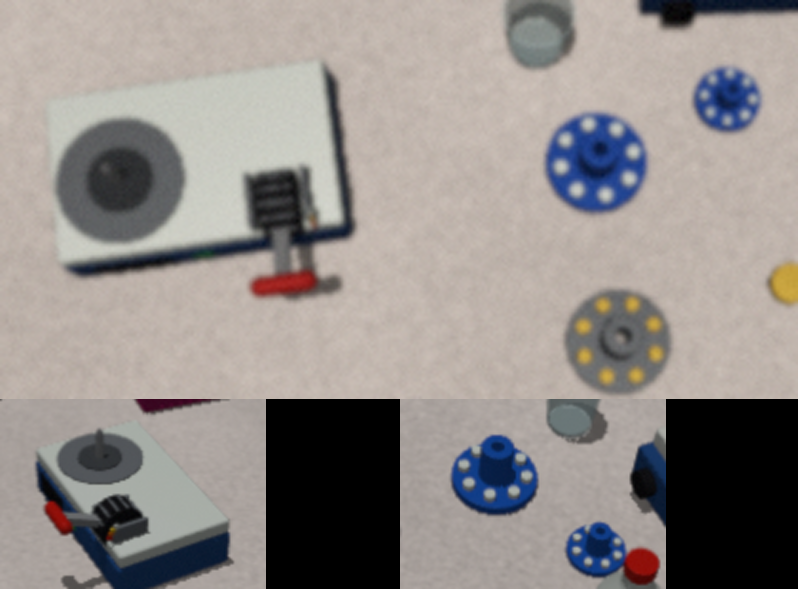

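Crop: the large rotor (crop (597,160), hub bore (600,150), ~100 px across vs 65 px for the small one) has white caps on a blue flange, so the choice holds. Moving above it.

```bash
python3 -m jog '[[[0,0,0],[-0.015,-0.014,0],1],[[0,0,0],[-0.032,-0.028,0.002],1],[[0,0,0],[-0.034,-0.030,0.002],1],[[0,0,0],[-0.034,-0.030,0.002],1],[[0,0,0],[-0.034,-0.030,0.002],1],[[0,0,0],[-0.034,-0.030,0.002],1],[[0,0,0],[-0.034,-0.030,0.002],1],[[0,0,0],[-0.034,-0.030,0.002],1],[[0,0,0],[-0.034,-0.030,0.002],1],[[0,0,0],[-0.034,-0.030,0.002],1]]' 60; python3 -m jog '[[[0,0,0],[-0.034,-0.030,0.004],1],[[0,0,0],[-0.034,-0.030,0.004],1],[[0,0,0],[-0.034,-0.030,0.004],1],[[0,0,0],[-0.034,-0.030,0.004],1],[[0,0,0],[-0.034,-0.030,0.004],1],[[0,0,0],[-0.034,-0.030,0.004],1],[[0,0,0],[-0.034,-0.030,0.004],1],[[0,0,0],[-0.034,-0.030,0.004],1],[[0,0,0],[-0.034,-0.030,0.004],1],[[0,0,0],[-0.022,-0.020,0.002],1],[[0,0,0],[-0.007,-0.004,0],1],[[0,0,0],[0,0,0],1]]'
python3 - <<'E'
from h import *
s=r.sense(); f=r.grab_frame('wrist'); print(s['clock'],s['eef_pos'],s['tcp_rot'],s['qpos'])
cv2.imwrite('pics/w1.png',f[:,:,::-1]); print(proj('wrist',(624.5,-202,60),s))
E
```

```text
clock: 1.1
eef_pos: [425.6, 194.7, 238.2]
tcp_rot: [3.142, 0.0, 2.753]
contact_force: [0.8, 0.5, -0.5]
opening: 1.0
grasp_force: 0.0
clock: 2.3
eef_pos: [623.8, -203.3, 199.6]
tcp_rot: [3.142, -0.001, 2.751]
contact_force: [-0.7, -0.6, -0.8]
opening: 1.0
grasp_force: 0.0
2.3 [ 623.75939141 -203.27029497  199.59369319] [ 3.14150390e+00 -9.15764026e-04  2.75127312e+00] [-3.17388633e-01  4.55002857e-01  1.61256653e+00  1.76503720e-04
  1.07493013e+00 -1.49794944e+00]
[323.79440754 233.85925096]
```

View pics/w1.png

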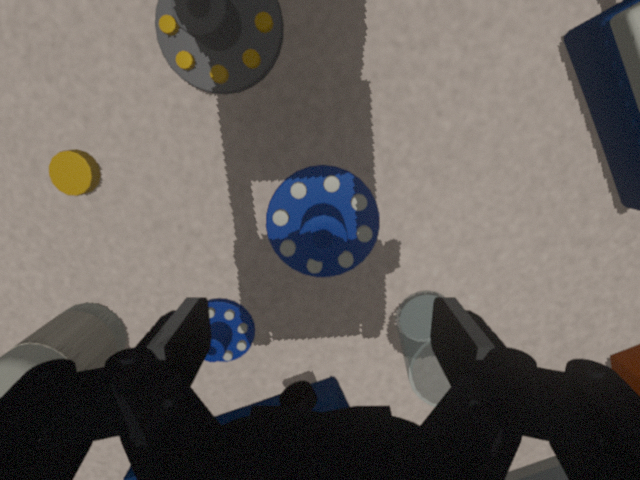

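The wrist view shows the blue rotor at about (322,221), with the flange edges at 266–379 and 165–277. The bottle is at lower left and the beaker at (425,330), both clear of the fingers.

```bash
python3 - <<'E'
from h import *
s=r.sense(); im=cv2.imread('pics/w1.png')
h=cv2.cvtColor(im,cv2.COLOR_BGR2HSV); m=cv2.inRange(h,(105,120,30),(130,255,255)); m[285:]=0;m[:150]=0;m[:,:240]=0;m[:,400:]=0
c=cv2.convexHull(np.vstack([k for k in cv2.findContours(m,0,2)[0] if cv2.contourArea(k)>30]))
e=cv2.fitEllipse(c); print(e)
X=atz('wrist',e[0],12,s); print(X, atz('top',(140+597/2.85,165+161/2.85),12))
T=R.from_euler('xyz',s['tcp_rot']).as_matrix(); print('tool mm',T.T@(X-s['eef_pos']))
E
```

```text
((322.0199279785156, 220.86997985839844), (110.34075164794922, 111.29429626464844), 92.91907501220703)
[ 625.18241283 -202.45848692   12.        ] [ 626.77394538 -204.13776713   12.        ]
tool mm [ -2.05904801   0.41130262 187.77089764]
```

```bash
python3 -m jog '[[[0,0,0],[-0.002,0,0.020],1],[[0,0,0],[0,0,0.040],1],[[0,0,0],[0,0,0.040],1],[[0,0,0],[0,0,0.030],1],[[0,0,0],[0,0,0.015],1],[[0,0,0],[0,0,0],1]]'; python3 -m jog '[[[0,0,0],[0,0,0],-1],[[0,0,0],[0,0,0],-1],[[0,0,0],[0,0,0],-1],[[0,0,0],[0,0,0],-1],[[0,0,0],[0,0,0],-1],[[0,0,0],[0,0,0],-1],[[0,0,0],[0,0,0],-1],[[0,0,0],[0,0,0],-1]]' 60; python3 - <<'E'
from h import *
s=r.sense(); print(s); cv2.imwrite('pics/w2.png',r.grab_frame('wrist')[:,:,::-1])
E
```

```text
clock: 2.95
eef_pos: [624.1, -201.7, 53.6]
tcp_rot: [-3.141, -0.004, 2.754]
contact_force: [-0.9, 0.3, 1.0]
opening: 1.004
grasp_force: 0.0
clock: 3.75
eef_pos: [626.5, -203.6, 57.2]
tcp_rot: [3.141, 0.002, 2.752]
contact_force: [-1.9, 1.4, 7.6]
opening: 0.405
grasp_force: 59.4
{'clock': 3.75, 'qpos': array([-3.16610098e-01,  6.29677114e-01,  1.68663375e+00,  2.55884341e-04,
        8.22902501e-01, -1.49833896e+00]), 'qvel': array([ 6.42701572e-04, -2.17029436e-05, -8.94230301e-04, -4.54535125e-04,
        1.40440240e-03,  7.69946108e-05]), 'joint_efforts': array([ -0.24669394, -65.53568602, -24.3915242 ,  -0.18882876,
        -0.57286095,  -0.10374465]), 'eef_pos': array([ 626.53965039, -203.63291346,   57.1587666 ]), 'tcp_rot': array([3.14123289e+00, 2.35941963e-03, 2.75235096e+00]), 'contact_force': array([-1.93040023,  1.44734283,  7.60649005]), 'wrist_torque': array([ 0.15630543,  0.28262   , -0.14680402]), 'grasp_force': 59.402814991772175, 'opening': 0.40474362884305937}
```

```bash
python3 -m jog '[[[0,0,0],[0,0,-0.008],-1],[[0,0,0],[0,0,-0.020],-1],[[0,0,0],[0,0,-0.040],-1],[[0,0,0],[0,0,-0.040],-1],[[0,0,0],[0,0,-0.030],-1],[[0,0,0],[0,0,-0.012],-1],[[0,0,0],[0,0,0],-1]]'; python3 -m jog '[[[0,0,0],[0.005,0.017,0],-1],[[0,0,0],[0.010,0.034,0],-1],[[0,0,0],[0.010,0.034,0],-1],[[0,0,0],[0.010,0.034,0],-1],[[0,0,0],[0.010,0.034,0],-1],[[0,0,0],[0.010,0.034,0],-1],[[0,0,0],[0.010,0.034,0],-1],[[0,0,0],[0.010,0.034,0],-1],[[0,0,0],[0.010,0.034,0],-1],[[0,0,0],[0.010,0.034,0],-1],[[0,0,0],[0.010,0.034,0],-1],[[0,0,0],[0.005,0.017,0],-1]]'; python3 -m jog '[[[0,0,0],[0,0,0],-1],[[0,0,0],[0,0,0],-1]]';python3 - <<'E'
from h import *
import pickle
s=r.sense(); f=r.grab_frame('wrist'); pickle.dump(s,open('s3.pkl','wb')); print(s['eef_pos'],s['tcp_rot'],s['opening'],s['contact_force'])
cv2.imwrite('pics/w3.png',f[:,:,::-1])
print(proj('wrist',(596,215,118),s))
E
```

```text
clock: 4.5
eef_pos: [626.4, -203.7, 207.2]
tcp_rot: [3.141, 0.003, 2.753]
contact_force: [-0.1, -0.2, -2.0]
opening: 0.401
grasp_force: 60.1
clock: 5.7
eef_pos: [664.1, 187.8, 202.6]
tcp_rot: [-3.14, -0.003, 2.755]
contact_force: [0.6, 0.8, -2.1]
opening: 0.406
grasp_force: 60.1
clock: 5.9
eef_pos: [664.6, 184.3, 203.7]
tcp_rot: [-3.14, -0.002, 2.754]
contact_force: [-0.6, -0.3, -1.9]
opening: 0.403
grasp_force: 60.2
[664.62160765 184.3279149  203.66405124] [-3.13959080e+00 -1.86362030e-03  2.75373491e+00] 0.4026945177884059 [-0.57247875 -0.34740033 -1.94441828]
[327.35394446 121.23956097]
```

View pics/w3.png

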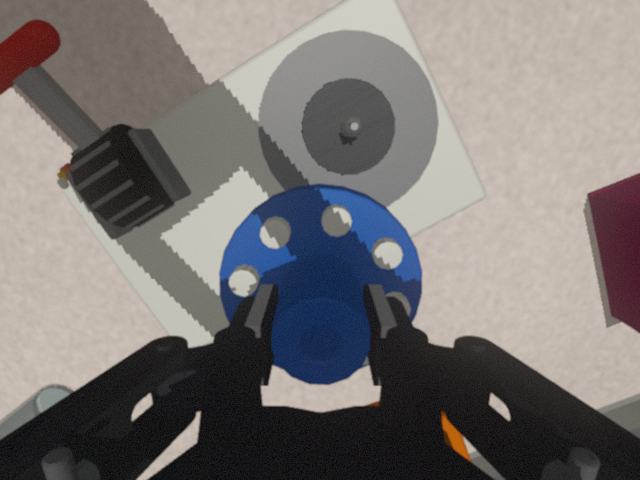

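The wrist view shows the held rotor (flange edges 220–422, top edge at row 184), the drive plate (edges 302–395, centre ≈ (349,126)) and the spindle tip at (353,125). The dial and handle are at upper left.

```bash
python3 - <<'E'
from h import *
import pickle
from scipy.optimize import least_squares
np.set_printoptions(precision=1,suppress=True)
s=pickle.load(open('s3.pkl','rb')); T=R.from_euler('xyz',s['tcp_rot']).as_matrix()
im=cv2.imread('pics/w3.png'); g=cv2.GaussianBlur(cv2.cvtColor(im,6),(5,5),0).astype(float)
def rim(c,rad,z):   # subpixel-ish edges: strongest gradient along radial lines
    pts=[]
    for a in np.linspace(0,2*np.pi,72,endpoint=False):
        q=np.arange(rad-14,rad+14,.5); v=cv2.remap(g.astype(np.float32),np.float32(c[0]+q*np.cos(a))[None],np.float32(c[1]+q*np.sin(a))[None],1)[0]
        d=np.gradient(v); i=np.abs(d).argmax()
        if abs(d[i])>2: pts.append((c[0]+q[i]*np.cos(a),c[1]+q[i]*np.sin(a)))
    X=np.array([atz('wrist',p,z,s)[:2] for p in pts])
    f=least_squares(lambda p:np.hypot(*(X-p[:2]).T)-p[2],[*X.mean(0),40],loss='soft_l1',f_scale=.7); return f.x,len(pts)
print('plate',rim((348.5,126.5),46.5,74)); print('ring',rim((348.5,122),89,70))
print('tip',atz('wrist',(353,125),118,s))
# held rotor: blue mask, upper outline
m=cv2.inRange(cv2.cvtColor(im,40),(105,110,30),(130,255,255))
pts=[]
for a in np.linspace(-np.pi-.15,.15,50):
    for q in np.arange(130,60,-.5):
        u=np.array([321+q*np.cos(a),285+q*np.sin(a)])
        if m[int(round(u[1])),int(round(u[0]))]: pts.append(u);break
pts=np.array(pts); zr=s['eef_pos'][2]-57.2
X=np.array([atz('wrist',p,zr+14,s)[:2] for p in pts])
f=least_squares(lambda p:np.hypot(*(X-p[:2]).T)-p[2],[*X.mean(0),48],loss='soft_l1',f_scale=.7).x; print('rotor',f,'tcp',s['eef_pos'], 'tool',T.T@(np.array([f[0],f[1],0])-s['eef_pos']))
print('handle ends',atz('wrist',(40,40),113,s),'drum',atz('wrist',(112,165),108,s))
E
```

```text
plate (array([603.4, 226.8,  29.8]), 72)
ring (array([602.9, 227.6,  57.7]), 68)
tip [602.8 226.7 118. ]
rotor [663.4 183.5  46.3] tcp [664.6 184.3 203.7] tool [  0.4  -0.8 203.7]
handle ends [498.4  91.4 113. ] drum [570.6  92.7 108. ]
```

```bash
python3 -m jog '[[[0,0,0],[0.012,0.003,0],-1],[[0,0,0],[0.024,0.006,0],-1],[[0,0,0],[0.024,0.006,0],-1],[[0,0,0],[0.012,0.0025,0],-1],[[0,0,0],[0,0,0],-1],[[0,0,0],[0,0,0],-1],[[0,0,0],[0,0,0],-1],[[0,0,0],[0,0,0],-1]]'; python3 - <<'E'
from h import *
s=r.sense(); T=R.from_euler('xyz',s['tcp_rot']).as_matrix(); print(s['eef_pos'])
ro=s['eef_pos']+T@[.4,-.8,57.2]; print(ro,'remaining tool mm',T.T@(np.array([603.3,226.9,ro[2]])-ro))
f=r.grab_frame('side'); print(proj('side',(603.3,226.9,118)),proj('side',ro))
o=cv2.resize(np.ascontiguousarray(f[90:210,220:380,::-1]),None,fx=5,fy=5,interpolation=2); cv2.imwrite('pics/s4.png',o)
E
```

```text
clock: 6.75
eef_pos: [606.3, 227.4, 205.3]
tcp_rot: [3.141, 0.0, 2.752]
contact_force: [-0.2, 1.6, -1.7]
opening: 0.407
grasp_force: 60.2
[606.30233386 227.37433048 205.25971254]
[605.64748841 226.78430607 148.05951107] remaining tool mm [ 2.21551454e+00 -7.84590086e-01 -7.84930505e-04]
[292.48888483 145.55524969] [293.14980676 135.221824  ]
```

View pics/s4.png

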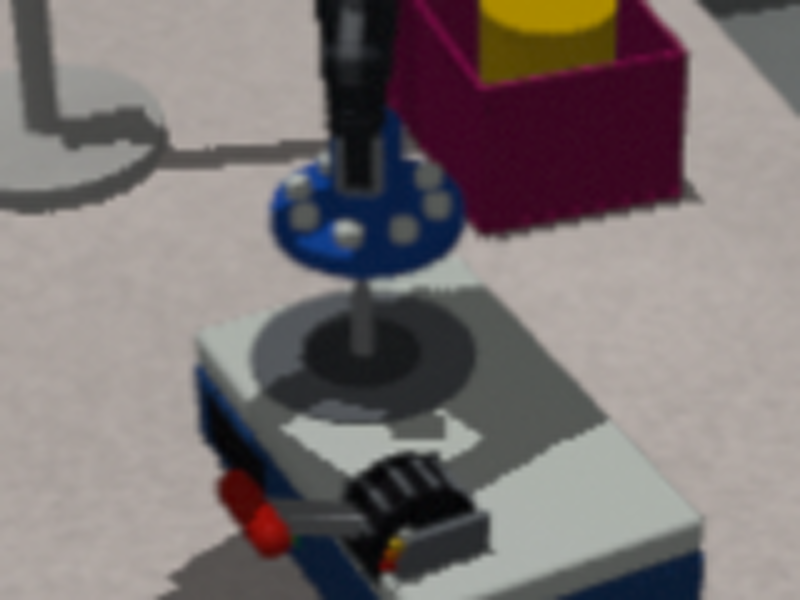

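The side crop shows the spindle at crop x≈362 (predicted 362) and the rotor centre at ≈368, so it is about 1–2 mm off, which agrees with the computed remainder. I'll correct that and descend.

```bash
python3 -m jog '[[[0,0,0],[0.002,-0.001,0.008],-1],[[0,0,0],[0,0,0.012],-1],[[0,0,0],[0,0,0.005],-1],[[0,0,0],[0,0,0],-1],[[0,0,0],[0,0,0],-1]]'; python3 -m jog '[[[0,0,0],[0,0,0.005],-1],[[0,0,0],[0,0,0.005],-1],[[0,0,0],[0,0,0.003],-1],[[0,0,0],[0,0,0],-1]]';  python3 -m jog '[[[0,0,0],[0,0,0.004],-1],[[0,0,0],[0,0,0.004],-1],[[0,0,0],[0,0,0],-1]]'
```

```text
clock: 7.3
eef_pos: [603.3, 227.8, 179.9]
tcp_rot: [-3.141, -0.0, 2.753]
contact_force: [-0.1, -0.2, -1.7]
opening: 0.4
grasp_force: 60.2
clock: 7.7
eef_pos: [603.0, 227.6, 166.6]
tcp_rot: [-3.141, -0.001, 2.753]
contact_force: [-0.2, -0.3, -1.4]
opening: 0.405
grasp_force: 60.2
clock: 8.0
eef_pos: [603.0, 227.7, 158.6]
tcp_rot: [-3.141, -0.001, 2.753]
contact_force: [0.4, 0.4, -2.0]
opening: 0.406
grasp_force: 60.2
```

```bash
python3 -m jog '[[[0,0,0],[0,0,0.005],-1],[[0,0,0],[0,0,0.006],-1],[[0,0,0],[0,0,0.006],-1],[[0,0,0],[0,0,0.003],-1],[[0,0,0],[0,0,0],-1],[[0,0,0],[0,0,0],-1]]'; python3 -m jog '[[[0,0,0],[0,0,0.003],-1],[[0,0,0],[0,0,0.003],-1],[[0,0,0],[0,0,0],-1]]';  python3 -m jog '[[[0,0,0],[0,0,0.002],-1],[[0,0,0],[0,0,0],-1]]'
```

```text
clock: 8.6
eef_pos: [603.4, 227.8, 139.3]
tcp_rot: [-3.142, -0.0, 2.753]
contact_force: [0.1, 1.4, -2.1]
opening: 0.406
grasp_force: 60.2
clock: 8.9
eef_pos: [603.1, 227.7, 132.8]
tcp_rot: [-3.141, -0.0, 2.753]
contact_force: [-0.6, 0.5, -1.1]
opening: 0.402
grasp_force: 60.2
clock: 9.1
eef_pos: [603.5, 227.8, 131.3]
tcp_rot: [3.141, 0.0, 2.753]
contact_force: [-1.0, -0.2, -0.5]
opening: 0.404
grasp_force: 60.3
```

```bash
python3 -m jog '[[[0,0,0],[0,0,0.002],-1],[[0,0,0],[0,0,0],-1]]'; python3 -m jog '[[[0,0,0],[0,0,0],0.3],[[0,0,0],[0,0,0],0.7],[[0,0,0],[0,0,0],1],[[0,0,0],[0,0,0],1],[[0,0,0],[0,0,0],1],[[0,0,0],[0,0,0],1],[[0,0,0],[0,0,-0.010],1],[[0,0,0],[0,0,-0.030],1],[[0,0,0],[0,0,-0.040],1],[[0,0,0],[0,0,-0.040],1],[[0,0,0],[0,0,-0.010],1],[[0,0,0],[0,0,0],1]]'; python3 - <<'E'
from h import *
f=r.grab_frame('side')
o=cv2.resize(np.ascontiguousarray(f[90:210,220:380,::-1]),None,fx=5,fy=5,interpolation=2); cv2.imwrite('pics/s5.png',o)
for n,z in(('axis top',134),('foot',74)): q=proj('side',(603.3,226.9,z)); print(n,(q-[220,90])*5)
t=[(proj('side',(603.3+48*np.cos(a),226.9+48*np.sin(a),88))-[220,90])*5 for a in np.linspace(0,6.28,60)]; print('flange top face box',np.min(t,0),np.max(t,0))
t=[(proj('side',(603.3+18*np.cos(a),226.9+18*np.sin(a),134))-[220,90])*5 for a in np.linspace(0,6.28,60)]; print('hub top box',np.min(t,0),np.max(t,0))
E
```

```text
clock: 9.3
eef_pos: [603.4, 227.9, 131.1]
tcp_rot: [3.141, 0.0, 2.753]
contact_force: [-6.9, -1.2, 14.8]
opening: 0.404
grasp_force: 61.8
clock: 10.5
eef_pos: [604.4, 228.2, 262.2]
tcp_rot: [3.138, 0.003, 2.753]
contact_force: [-0.4, 0.5, -0.3]
opening: 1.0
grasp_force: 0.0
axis top [361.75617295 250.85948622]
foot [364.30587336 349.82434994]
flange top face box [268.76899463 274.02160928] [458.61236312 383.36780761]
hub top box [325.40785794 230.93816256] [398.12993706 271.21951766]
```

View pics/s5.png

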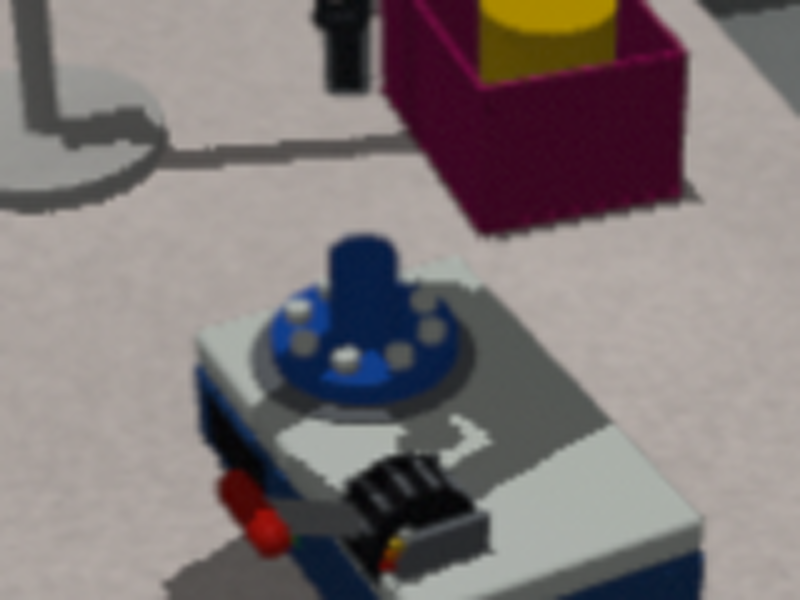

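The rotor is seated: in the side crop the hub spans 330–398 with its top at 233, and the flange spans 271–461. The predicted seated pose is 325–398, 231 and 269–459. Next I'll locate the handle.

```bash
python3 - <<'E'
from h import *
import pickle
np.set_printoptions(precision=3,suppress=True)
im=cv2.imread('pics/top0.png'); sd=cv2.imread('pics/side0.png')
def red(im,x0,y0,x1,y1):
    h=cv2.cvtColor(im,40); m=cv2.inRange(h,(0,140,60),(8,255,255))|cv2.inRange(h,(172,140,60),(180,255,255)); o=np.zeros_like(m); o[y0:y1,x0:x1]=m[y0:y1,x0:x1]
    P=np.argwhere(o)[:,::-1].astype(float); return P
P=red(im,215,245,265,285); c=P.mean(0); v=np.linalg.svd(P-c)[2][0]; t=(P-c)@v
e=[c+v*t.min(),c+v*t.max()]; print(len(P),c,e)
E=[atz('top',p,112.7)[:2] for p in e]; d=E[0]-E[1]; d*=np.sign(d[1]); print('centre',atz('top',c,112.7),'len',np.linalg.norm(d),'yaw',np.arctan2(-d[0],d[1]))
Q=red(sd,255,175,282,205); print('side',Q.mean(0),atz('side',Q.mean(0),112.7), tri([ray('top',c),ray('side',Q.mean(0))]))
for y in(.06,.09,.12,.15):
    R2=R.from_euler('z',y).as_matrix(); print(y,np.array([603.3,226.9,0])+R2@[-122.6,-140,0])
s=r.sense(); f=r.grab_frame('wrist'); cv2.imwrite('pics/w6.png',f[:,:,::-1]); pickle.dump(s,open('s6.pkl','wb'))
W=red(cv2.imread('pics/w6.png'),0,0,320,479); print('wrist',len(W),W.mean(0),W.min(0),W.max(0),atz('wrist',W.mean(0),112.7,s)); print(s['qpos'],s['clock'])
E
```

```text
129 [239.907 264.109] [array([250.101, 262.774]), array([228.812, 265.561])]
centre [499.964  72.196 112.7  ] len 51.61016257020449 yaw 0.11428611988390966
side [270.445 192.   ] [499.772  74.987 112.7  ] [499.242  71.814 115.329]
0.06 [489.316  79.8     0.   ]
0.09 [493.779  76.448   0.   ]
0.12 [498.341  73.23    0.   ]
0.15 [502.998  70.151   0.   ]
wrist 1683 [ 68.893 182.138] [ 35. 156.] [108. 254.] [500.689  72.55  112.7  ]
[ 0.359  0.38   1.585 -0.     1.175 -0.823] 10.55
```

```bash
python3 -m jog '[[[0,0,0],[0.004,-0.0155,0],0],[[0,0,0],[0.007,-0.031,0],-1],[[0,0,0],[0.007,-0.031,0],-1],[[0,0,0],[0.007,-0.031,0],-1],[[0,0,-0.08],[0.007,-0.031,0],-1],[[0,0,-0.12],[0.010,-0.0295,0],-1],[[0,0,-0.12],[0.005,-0.015,0],-1],[[0,0,-0.12],[0,0,0],-1],[[0,0,-0.07],[0,0,0],-1],[[0,0,0],[0,0,0],-1],[[0,0,0],[0,0,0],-1]]' 60; python3 - <<'E'
from h import *
s=r.sense(); T=R.from_euler('xyz',s['tcp_rot']).as_matrix(); print(s['eef_pos'],s['tcp_rot'],s['opening'])
print(T.T@(np.array([494.5,72.2,150])-s['eef_pos']))
E
```

```text
clock: 11.7
eef_pos: [494.1, 71.9, 258.1]
tcp_rot: [-3.142, -0.002, -3.023]
contact_force: [1.1, -0.5, 0.0]
opening: -0.001
grasp_force: 0.0
[494.05522941  71.88664301 258.13925091] [-3.14154714e+00 -2.15540087e-03 -3.02264014e+00] -0.0008410903243131699
[ -0.71189651   0.26328237 108.13795581]
```

```bash
python3 -m jog '[[[0,0,0],[0,0,0.020],-1],[[0,0,0],[0,0,0.040],-1],[[0,0,0],[0,0,0.020],-1],[[0,0,0],[0,0,0.010],-1],[[0,0,0],[0,0,0.005],-1],[[0,0,0],[0,0,0],-1]]';python3 -m jog '[[[0,0,0],[0,0,0.005],-1],[[0,0,0],[0,0,0.005],-1],[[0,0,0],[0,0,0.005],-1],[[0,0,0],[0,0,0],-1]]';python3 -m jog '[[[0,0,0],[0,0,0.006],-1],[[0,0,0],[0,0,0.006],-1],[[0,0,0],[0,0,0.006],-1],[[0,0,0],[0,0,0],-1]]'
```

```text
clock: 12.3
eef_pos: [494.8, 72.0, 164.2]
tcp_rot: [-3.142, -0.0, -3.021]
contact_force: [0.3, -0.3, 0.1]
opening: 0.002
grasp_force: 0.0
clock: 12.7
eef_pos: [494.3, 71.9, 148.8]
tcp_rot: [-3.142, -0.001, -3.02]
contact_force: [1.1, 0.6, -0.3]
opening: 0.001
grasp_force: 0.0
clock: 13.1
eef_pos: [494.3, 71.9, 130.7]
tcp_rot: [-3.142, -0.001, -3.02]
contact_force: [-2.0, 0.8, 2.5]
opening: -0.002
grasp_force: 1.0
```

```bash
python3 -m jog '[[[0,0,0],[0,0,0.006],-1],[[0,0,0],[0,0,0.006],-1],[[0,0,0],[0,0,0.006],-1],[[0,0,0],[0,0,0],-1]]';python3 -m jog '[[[0,0,0],[0,0,0.006],-1],[[0,0,0],[0,0,0.006],-1],[[0,0,0],[0,0,0.005],-1],[[0,0,0],[0,0,0],-1]]';python3 -m jog '[[[0,0,0],[0,0,0.005],-1],[[0,0,0],[0,0,0.004],-1],[[0,0,0],[0,0,0],-1],[[0,0,0],[0,0,0],-1]]'
```

```text
clock: 13.5
eef_pos: [494.2, 71.9, 112.9]
tcp_rot: [-3.142, -0.001, -3.02]
contact_force: [-2.5, 0.5, 5.6]
opening: 0.0
grasp_force: 2.6
clock: 13.9
eef_pos: [495.0, 72.0, 96.5]
tcp_rot: [-3.142, 0.0, -3.02]
contact_force: [-2.4, -0.4, 8.6]
opening: 0.005
grasp_force: 4.2
clock: 14.3
eef_pos: [495.8, 72.1, 88.0]
tcp_rot: [3.142, 0.002, -3.02]
contact_force: [-0.0, -0.9, 4.9]
opening: 0.003
grasp_force: 2.7
```

```bash
python3 -m jog '[[[0,0,0],[0,0,0.003],-1],[[0,0,0],[0,0,0.002],-1],[[0,0,0],[0,0,0],-1],[[0,0,0],[0,0,0],-1]]';python3 -m jog '[[[0,0,0],[0,0,0.001],-1],[[0,0,0],[0,0,0],-1],[[0,0,0],[0,0,0],-1]]'
```

```text
clock: 14.7
eef_pos: [496.7, 72.2, 83.5]
tcp_rot: [3.142, 0.004, -3.02]
contact_force: [0.8, 0.5, 8.6]
opening: -0.002
grasp_force: 4.7
clock: 15.0
eef_pos: [496.9, 72.3, 82.7]
tcp_rot: [3.142, 0.004, -3.02]
contact_force: [0.9, 0.8, 9.7]
opening: -0.001
grasp_force: 5.1
```

```bash
python3 -m jog '[[[0,0,0],[0,0,0.001],-1],[[0,0,0],[0,0,0],-1],[[0,0,0],[0,0,0],-1],[[0,0,0],[0,0,0],-1],[[0,0,0],[0,0,0],-1],[[0,0,0],[0,0,0],-1],[[0,0,0],[0,0,0],-1],[[0,0,0],[0,0,0],-1],[[0,0,0],[0,0,0],-1],[[0,0,0],[0,0,0],-1],[[0,0,0],[0,0,0],-1],[[0,0,0],[0,0,0],-1]]'; python3 - <<'E'
from h import *
f=r.grab_frame('side')
o=cv2.resize(np.ascontiguousarray(f[120:240,220:380,::-1]),None,fx=5,fy=5,interpolation=2); cv2.imwrite('pics/s7.png',o)
R2=R.from_euler('z',.122).as_matrix(); D=np.array([603.3,226.9,78])+R2@[-45,-140,0]
for q in(.5,.75,.8):
  a=.42-q; print(q,[(proj('side',D+R2@[-85*np.cos(a),y,85*np.sin(a)])-[220,120])*5 for y in(-29,29)])
E
```

```text
clock: 16.2
eef_pos: [497.1, 72.3, 81.8]
tcp_rot: [3.141, 0.005, -3.02]
contact_force: [2.4, -0.3, 10.6]
opening: -0.004
grasp_force: 5.5
0.5 [array([267.16215834, 474.8482999 ]), array([216.45245722, 402.03856787])]
0.75 [array([277.8494274 , 506.09773673]), array([227.3935287 , 433.21027545])]
0.8 [array([281.15841634, 511.58270469]), array([230.72195446, 438.70836454])]
```

View pics/s7.png

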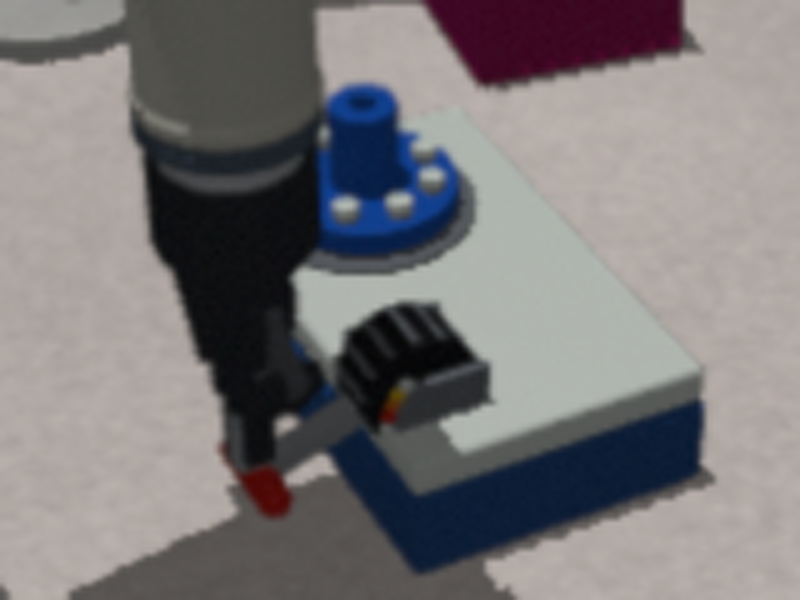

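The near end of the handle is at crop (275,505), where 0.75 rad predicts (278,506). The fingers hold it at about 10 N and the rotor is still seated, so I'm handing in.

```bash
python3 -c "
from rig import r
print(r.sign_off())"
```

```text
the job is handed in; nothing more can be done
None
```

The job is handed in at about 16 s of the 58 s: the larger blue rotor sits released on the spindle, the fingers hold the dial handle at about 0.75 rad with roughly 10 N, and the arm stayed clear of the other items; no verdict came back from the judging.

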